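# Restack the mineral specimen trays with alternating offsets

### The arm

A 7-joint arm with a two-finger parallel gripper is mounted at the origin on the work surface. World frame = base frame: x ahead of the robot, y to its left, z up, the work surface at z = 0. Lengths are in mm, angles in rad, forces in N, time in s.
With the tool pointing down it reaches from about 400 to 875 mm from the base axis. Payload 4.4 kg.
Tool frame: the origin (TCP) lies at the very end of the fingers, on their centre line; the grasp point (between the pads) lies 19 mm behind it; z points along the fingers, y is the line along which they close (so a half turn about z gives the same grasp; the last joint's range is limited). The gripper opens to 85 mm and grips with 20 to 120 N. Pads are 22 mm wide; open, the fingers measure 114 mm over their backs; the gripper's body (76 mm by 85 mm) begins 54 mm behind the grasp point. The pads swing forward as they close: fully open they stand 13 mm farther back than shut.
Start: joints at [-1.289, 0.628, 0.038, 1.517, -0.027, 0.996, -0.02], TCP at [221.517, 611.104, 231.313] pointing down, gripper open.
Joint ranges: [-3.06, 3.06], [-0.37, 2.12], [-1.25, 1.32], [0.18, 2.47], [-1.1, 4.24], [0.23, 1.98], [-2.94, 2.94]. Speed limits (rad/s): [2.57, 2.57, 3.14, 3.14, 3.14, 3.14, 3.14].

### API

Orientations are given as [roll, pitch, yaw] about the fixed x, y, z axes, in that order (R = Rz(yaw) Ry(pitch) Rx(roll)).
In Python, from cell import ctrl gives the robot as it stands.
- The arm moves only by the tool step_arm, never from a script. Its argument "series" is a list that holds one entry, the list of rows, each a list of 7 numbers: the turn, a rotation vector about the tool's x, y, z as a fraction of full scale, then the shift along the tool's x, y, z as a fraction of full scale, then the closure, from 0 (fully open) to 1 (shut). In form: [[[ax, ay, az, tx, ty, tz, gripper], ...]]. A call has 1 to 12 rows; each row shifts and turns the commanded pose from where the row before left it, along the tool's axes as they then stand; what a row does not reach is not made up. Full scale, the value 1, is 150 mm for a shift and 45 degrees for a turn. A row lasts 1/10 s, in which the tool goes at most 50 mm and 8.59 degrees, less where a joint would pass 70% of its speed; a pose out of reach is approached as far as the arm can. A call with a number of a shift or a turn outside -1 to 1 is refused whole. A call with a gripper value outside its range is refused whole. The fingers move at their own pace and stop on an object; the grip force is fixed at half the most. Time passes only in rows, so rows that do not move let the fingers close. It gives the time, the measured TCP pose, the force, the opening and the grip force at its end, in the units of the state.
- ctrl.read_state(): the state, without advancing time (a new reading comes with each control period).
- ctrl.get_image(name): name is "scene" or "top" or "wrist"; returns a dict with "img" (400x640x3 uint8, red, green, blue), "fx", "fy", "cx", "cy" (pixels), "R" (3x3) and "t" (3): a world point X has camera coordinates R X + t. Camera axes: x right, y down, z forward; pixel columns grow to the right and rows downward; lengths in mm; the calibration is good to about 2 mm. A picture is of the moment at which its call begins. There is no depth.
- ctrl.finish_job(): hands the job in; it is judged then, once.
Trained networks look in a picture, given as the dict that the camera call returned (one of the last four; its "shot" number tells which), for a name from the list of things; names that differ only in an ending like _2 or _b are one class to them, and where a whole thing is asked for, a point or a joint stands for the part that bears it (a point fixed in the world has none). Each returns a list of dicts, best first, with "score" (0 to 1); they miss things now and then, are a little off and sometimes report something else, mostly with a low value. They report only what shows in the picture. A call takes as long as a camera call. They do not tell look-alikes from the thing itself.
- ctrl.recognise(picture, thing): "centre" ([column, row] in pixels, amid what is visible of it).
The state is a dict: "clock": time; "qpos": joint angles; "qd": joint speeds; "tau": joint torques, N m; "eef_pos": TCP position; "tool_rot": TCP orientation; "force": force on the tool from outside, world axes, zero at the start; "torque": the same for the moment, N m; "width": finger opening in mm; "gripper_force": force on a finger pad.
Only numpy, scipy, OpenCV 4.12 (cv2) and the standard library are available. Lean on these libraries where they do the work, as an engineer would, in place of code of your own. Each camera call takes 0.05 s, during which the arm holds its last target. There are 200 camera calls.

### The job

Put the specimen trays back on the bottom tray that is screwed to the bench: first the deep tray, then the shallow tray on it, each turned end for end against the tray below and shifted so that its four pins drop fully into the sockets below and the tray sits flat. The stack then zigzags, every label card stays in view (bottom and shallow tray's cards at one end, the deep tray's at the other) and the shallow tray is straight above the bottom one. Set the trays down, do not drop them, and leave the other things on the bench where they are.

Things in the scene. Friction and masses are not known exactly. Their poses are not given: they have to be found in the camera images.
- bottom_tray: Grey plastic tray, 160 x 60 mm, walls 3 mm, fixed on a 190 x 90 x 10 mm aluminium plate; rim 40 mm above the bench (tray body 30 mm). From its label end (-x): card ledge, small well, cross bridge, long well with fixed minerals below the rim, end bridge. Origin: centre of tray and plate, at bench level. x along the tray, away from the label; y across; z up.
- deep_tray: The taller loose tray, same plan as the bottom tray, 54 mm from pin tips to rim (body 46 mm), 0.35 to 0.6 kg. Stands on four steel pins at x = +-45, y = +-18 mm, 8 mm long, 8 mm thick, tapered to 4.4 mm over the last 4 mm. Grip across its 60 mm width, on the flat side walls. Origin: tray centre at pin-tip level. x along it, away from its label; y across; z up.
- shallow_tray: The lower loose tray, same plan as the bottom tray, 36 mm from pin tips to rim (body 28 mm), 0.23 to 0.4 kg. Same four pins as the deep tray (x = +-45, y = +-18 mm, 8 mm long). Grip across its 60 mm width, on the flat side walls. Origin: tray centre at pin-tip level. x along it, away from its label; y across; z up.
- bottom_seat (a point): Point midway between the bottom tray's four sockets, at rim height: x = +20, y = 0, z = 40 mm in its frame. Sockets: 12 mm square, 10 mm deep, at x = -25 and +65, y = +-18 mm in the tray's frame, in two flat bridges level with the rim. The seated deep tray has its centre over this point, its origin 8 mm below it. Axes as the bottom tray's.
- deep_seat (a point): The same point on the deep tray: x = +20, y = 0, z = 54 mm in its frame, with the same sockets (x = -25 and +65, y = +-18 mm) around it. The seated shallow tray has its centre over this point, its origin 8 mm below it. Axes as the deep tray's.
- bottom_label (a point): Middle of the bottom tray's white label card (17 x 50 mm), on the ledge at one end: x = -67.5, y = 0, z = 40 mm in its frame.
- deep_label (a point): Middle of the deep tray's white label card (17 x 50 mm), on the ledge at one end: x = -67.5, y = 0, z = 54 mm in its frame.
- shallow_label (a point): Middle of the shallow tray's white label card (17 x 50 mm), on the ledge at one end: x = -67.5, y = 0, z = 36 mm in its frame.
- dish: Bystander: small glass dish, 64 mm across, 16 mm high; origin under its centre, on the bench.
- loupe: Bystander: black hand loupe with a steel ring, 47 mm across, 22 mm high; origin under its centre.
- jar: Bystander: amber jar, 52 mm across, 75 mm high; origin under its centre.
- slide_box: Bystander: cardboard box, 85 x 65 x 32 mm; origin under its centre.
- rock: Bystander: reddish rock, 76 mm across, 43 mm high; origin under its centre.
- mortar: Bystander: white mortar, 80 mm across, 45 mm high; origin under its centre.
Mind the look-alikes: they are no part of the job. Leave any orange look-alike of the bottom_tray alone.

How it is judged:
By the outcome, as a careful person would: the job done as asked, in the order asked, and still so for the second after the job is handed in, with the robot touching nothing.
It also fails if it takes over 64 s, if anything falls off the work surface, if the arm or the gripper's body presses on something with over 40 N, if the wrist force passes 120 N, or if a joint passes its speed limit or range.

## Working session

There is one attempt and no reset: what is moved stays moved. The work goes in short steps, Python scripts to look and compute and a tool call to move; the robot and the scene stay as the last step left them, time stands still between calls to the robot, and variables do not carry over. Pictures are saved under pics/ and viewed, at most 10 in all, crops included, and the job is handed in when it is done.

Besides the shell and the picture viewer there is one more tool, called after "Emit:" as name(argument=value, ...), one argument or row to a line, values as JSON. step_arm: Moves the arm, as the interface text tells. Shift numbers are shares of 150 mm and turn numbers shares of 45 degrees, none past 1 either way. Its arguments: {"type":"object","properties":{"series":{"type":"array","items":{"type":"array","items":{"type":"array","items":{"type":"number","minimum":-1,"maximum":1}}}}},"required":["series"]}

```bash
mkdir -p pics
cat > h.py <<'E'
import numpy as np, cv2
from cell import ctrl
from scipy.spatial.transform import Rotation as Ro
def px2w(p,u,z):
    K=np.array([(u[0]-p['cx'])/p['fx'],(u[1]-p['cy'])/p['fy'],1])
    R=np.array(p['R']);c=-R.T@np.array(p['t']);d=R.T@K
    return c+d*(z-c[2])/d[2]
def w2px(p,X):
    c=np.array(p['R'])@np.array(X,float)+np.array(p['t']);return np.array([p['fx']*c[0]/c[2]+p['cx'],p['fy']*c[1]/c[2]+p['cy']])
def save(p,n,crop=None,s=1):
    im=p['img'][...,::-1]
    if crop: a,b,c,d=crop; im=im[b:d,a:c]
    cv2.imwrite('pics/'+n,cv2.resize(im,None,fx=s,fy=s,interpolation=cv2.INTER_CUBIC))
E
python3 - <<'E'
from h import *
t=ctrl.get_image('top');save(t,'top.png',s=1.25);s=ctrl.get_image('scene');save(s,'scene.png',s=1.25)
np.set_printoptions(precision=1,suppress=True)
print(-np.array(t['R']).T@t['t'],t['fx'],np.array(t['R']))
for n,z in [('bottom_tray',30),('deep_tray',50),('shallow_tray',36),('bottom_label',40),('deep_label',54),('shallow_label',36)]:
    for r in ctrl.recognise(t,n): print(n,r['score'],r['centre'],px2w(t,r['centre'],z))
st=ctrl.read_state();print(st)
E
```

```text
[ 421.8   12.  1525.2] 520.5034292752438 [[-0. -1.  0.]
 [-1.  0. -0.]
 [ 0. -0. -1.]]
bottom_tray 0.89 [430.3, 256.1] [ 273.4 -359.9   30. ]
bottom_tray 0.66 [345.5, 241.5] [ 322.6 -117.5   30. ]
bottom_tray 0.56 [291.5, 171.2] [528.9  31.5  30. ]
deep_tray 0.72 [393.7, 169.0] [ 525.5 -259.8   50. ]
shallow_tray 0.84 [204.4, 176.5] [520.4 280.5  36. ]
shallow_tray 0.54 [237.3, 111.0] [706.2 182.1  36. ]
bottom_label 0.96 [289.5, 169.5] [533.2  36.9  40. ]
bottom_label 0.88 [344.0, 242.7] [ 320.  -112.2   40. ]
bottom_label 0.73 [429.4, 252.7] [ 284.1 -355.2   40. ]
bottom_label 0.68 [210.7, 259.0] [285.6 267.2  40. ]
deep_label 0.78 [390.4, 170.0] [ 522.6 -249.5   54. ]
shallow_label 0.62 [204.5, 176.4] [520.7 280.2  36. ]
{'clock': 0.4, 'qpos': array([-1.3,  0.6,  0. ,  1.5, -0. ,  1. , -0. ]), 'qd': array([ 0., -0., -0., -0.,  0., -0., -0.]), 'tau': array([ -0. , -56.3,   1.2, -19.3,   0. ,   0. ,   0. ]), 'eef_pos': array([221.5, 611. , 231.1]), 'tool_rot': array([-3.1,  0. ,  2.8]), 'force': array([-0.1, -0.8, -0.3]), 'torque': array([-0.,  0., -0.]), 'gripper_force': 0.0, 'width': 85.20543055098173}
```

View pics/top.png

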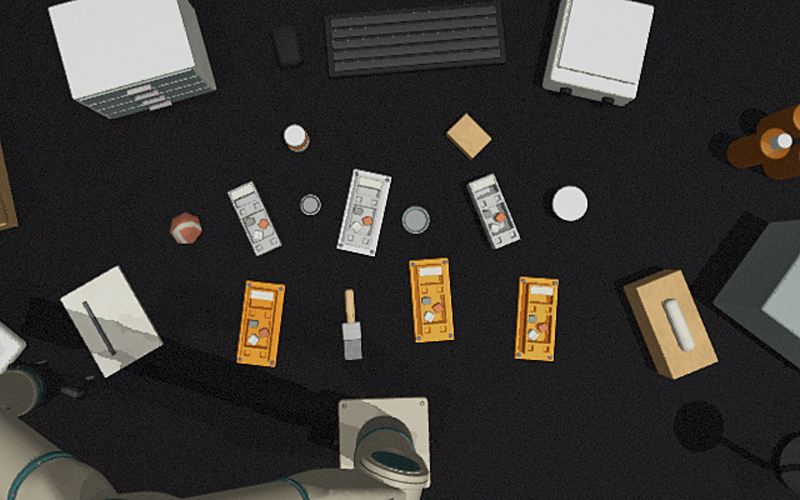

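View pics/scene.png

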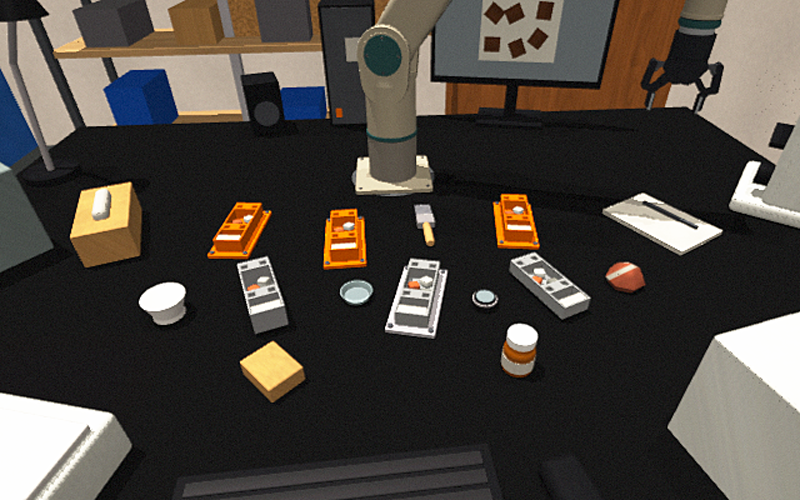

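The top view shows the grey tray on its plate at (364,212), and two loose grey trays at (254,217) and (494,211). The three orange ones at (260,323), (432,300) and (537,318) are look-alikes.
Candidates are the bottom tray at (364,212), the deep tray at (494,211), which looks taller in the scene view at (262,295), and the shallow tray at (254,217). I'll check these in a crop and get rough poses.

Run:
```python
from h import *
np.set_printoptions(precision=2,suppress=True)
t=ctrl.get_image('top');s=ctrl.get_image('scene')
a=cv2.resize(t['img'][130:210,170:430],None,fx=3,fy=3,interpolation=cv2.INTER_CUBIC)
b=cv2.resize(s['img'][195:275,180:440+40],None,fx=2.6,fy=2.6,interpolation=cv2.INTER_CUBIC)[:, :780]
cv2.imwrite('pics/c.png',np.vstack([a,b])[...,::-1])
im=t['img'].astype(int);m=((im.min(2)>60)&(im.max(2)-im.min(2)<40)).astype(np.uint8)
m=cv2.morphologyEx(m,cv2.MORPH_CLOSE,np.ones((9,9)))
for n,u,z in [('bot',(291,170),10),('deep',(394,169),54),('shal',(204,175),36)]:
    k,l=cv2.connectedComponents(m);L=l[u[1],u[0]]
    c=np.argwhere(l==L)[:,::-1].astype(np.float32)
    box=cv2.boxPoints(cv2.minAreaRect(c));w=np.array([px2w(t,q,z)[:2] for q in box])
    e1,e2=w[1]-w[0],w[2]-w[1]; e=e1 if np.hypot(*e1)>np.hypot(*e2) else e2
    print(n,L,w.mean(0),np.hypot(*e1),np.hypot(*e2),np.degrees(np.arctan2(e[1],e[0])))
p=ctrl.get_image('wrist');R=np.array(p['R']);c=-R.T@p['t'];st=ctrl.read_state()
T=Ro.from_euler('xyz',st['tool_rot']).as_matrix();print('wrist cam in tool',T.T@(c-st['eef_pos']),T.T@R.T,p['fx'],st['tool_rot'])
```

```text
bot 6 [535.6  33.5] 192.22706774947463 92.24886298292212 -13.800906961369853
deep 7 [ 525.84 -260.66] 68.11535467864502 163.6361550831471 -159.63343978433994
shal 8 [526.96 284.09] 64.26647831876998 163.69470852868616 -156.70404883488013
wrist cam in tool [  70.45   -0.04 -142.11] [[ 0.   -0.96 -0.28]
 [ 1.    0.   -0.  ]
 [ 0.   -0.28  0.96]] 293.1998653682291 [-3.14 -0.    2.79]
```

View pics/c.png

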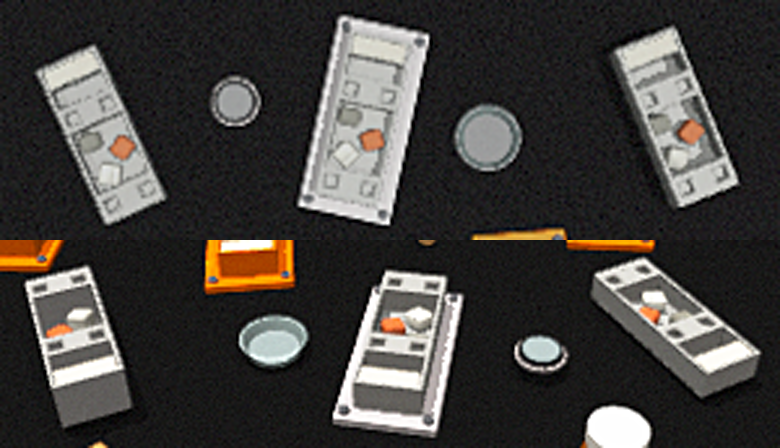

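The crop confirms it. The right tray at (675,115) is tall, so it is the deep one. The left tray at (100,135) is the shallow one, and the middle one is screwed down on its plate. All labels are at the far (+x) end. First I'll move over the bottom tray for a close measurement.

Emit:
step_arm(
  series=[
    [[0, 0, 0, -0.25, -0.215, 0, 0], [0, 0, 0, -0.25, -0.215, 0, 0], [0, 0, 0, -0.25, -0.215, 0, 0], [0, 0, 0, -0.25, -0.215, 0, 0], [0, 0, 0, -0.25, -0.215, 0, 0], [0, 0, 0, -0.25, -0.215, 0, 0], [0, 0, 0, -0.25, -0.215, 0, 0], [0, 0, 0, -0.25, -0.215, 0, 0], [0, 0, 0, -0.25, -0.215, 0, 0], [0, 0, 0, -0.25, -0.215, 0, 0], [0, 0, 0, -0.25, -0.215, 0, 0], [0, 0, 0, -0.25, -0.215, 0, 0]],
  ],
)

```text
clock: 1.75
eef_pos: [513.6, 92.1, 231.7]
tool_rot: [3.141, 0.001, 2.794]
force: [0.1, 0.6, 0.4]
width: 85.4
gripper_force: 0.0
```

Emit:
step_arm(
  series=[
    [[0, 0, 0, -0.12, -0.18, 0.1, 0], [0, 0, 0, -0.12, -0.17, 0.1, 0], [0, 0, -0.13, 0, 0, 0.1, 0], [0, 0, 0, 0, 0, 0, 0], [0, 0, 0, 0, 0, 0, 0]],
  ],
)

```text
clock: 2.25
eef_pos: [528.6, 32.9, 186.5]
tool_rot: [3.141, -0.0, 2.894]
force: [-0.1, 0.4, -0.1]
width: 85.6
gripper_force: 0.0
```

Run:
```python
from h import *
p=ctrl.get_image('wrist');save(p,'w1.png',s=1.25)
import pickle;pickle.dump({k:p[k] for k in p},open('w1.pkl','wb'))
st=ctrl.read_state();print(st['eef_pos'],np.degrees(st['tool_rot']),st['qpos'])
```

```text
[528.90399176  33.25090333 186.89279784] [1.79950747e+02 3.31700335e-02 1.65892533e+02] [-0.14604268  0.51571181  0.04495339  1.9020949  -0.03439171  0.72367222
  1.2434034 ]
```

View pics/w1.png

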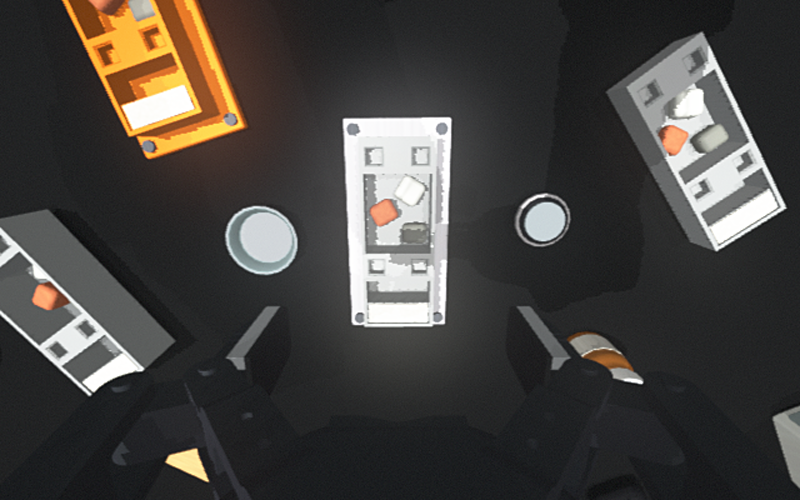

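The wrist view shows the bottom tray with sockets at (374,156), (421,156), (376,266) and (419,266), and its label at (398,312). The shallow tray is at upper right and the deep tray at left. I'll fit the pose by edges.

```bash
cat > fit.py <<'E'
from h import *
from scipy.optimize import minimize
def pts(rimz):
    P=[]
    def rect(cx,cy,a,b,w=1):
        for s in np.linspace(-.5,.5,int(max(a,b))):
            P.extend([(cx+s*a,cy-b/2,rimz),(cx+s*a,cy+b/2,rimz),(cx-a/2,cy+s*b,rimz),(cx+a/2,cy+s*b,rimz)])
    for x in(-25,65):
        for y in(-18,18): rect(x,y,12,12)
    rect(-67.5,0,17,50); rect(0,0,160,60)
    return np.array(P)
def place(q,P):
    c,s=np.cos(q[2]),np.sin(q[2]);return np.c_[q[0]+c*P[:,0]-s*P[:,1],q[1]+s*P[:,0]+c*P[:,1],P[:,2]]
def fit(p,q0,rimz,base=0):
    """q0=[x,y,yaw]; rimz world height of the rim."""
    P=pts(rimz);g=cv2.cvtColor(p['img'],cv2.COLOR_RGB2GRAY).astype(np.float32)
    R=np.array(p['R']);t=np.array(p['t'])
    best=None
    for sg,span in((4,12),(2,5),(1.,2)):
        b=cv2.GaussianBlur(g,(0,0),sg);m=np.hypot(cv2.Sobel(b,cv2.CV_32F,1,0),cv2.Sobel(b,cv2.CV_32F,0,1));m=np.minimum(m,np.percentile(m,97)).astype(np.float32)
        def f(d):
            q=q0+d*np.array([1,1,.01]);C=place(q,P)@R.T+t
            u=(p['fx']*C[:,0]/C[:,2]+p['cx']).astype(np.float32);v=(p['fy']*C[:,1]/C[:,2]+p['cy']).astype(np.float32)
            return -float(cv2.remap(m,u[:,None],v[:,None],cv2.INTER_LINEAR).mean())
        r=min((minimize(f,np.array(s)*span,method='Nelder-Mead',options=dict(initial_simplex=np.array(s)*span+np.array([[0,0,0],[span/2,0,0],[0,span/2,0],[0,0,span/2]]))) for s in [(0,0,0),(1,0,0),(-1,0,0),(0,1,0),(0,-1,0),(0,0,1),(0,0,-1)]),key=lambda r:r.fun)
        q0=q0+r.x*np.array([1,1,.01])
    return q0,r.fun/m.max()
def draw(p,q,rimz,im=None):
    im=p['img'].copy() if im is None else im
    for X in place(q,pts(rimz)):
        u=w2px(p,X);
        if 0<=u[0]<639 and 0<=u[1]<399: im[int(u[1]+.5),int(u[0]+.5)]=(0,255,0)
    return im
E
python3 - <<'E'
from fit import *
import pickle;p=pickle.load(open('w1.pkl','rb'));im=p['img'].copy()
for n,q,z in(('bot',[535.6,33.5,166.2],40),('deep',[526,-260,-159.6],54),('shal',[527,284,-156.7],36)):
    q=np.array(q,float);q[2]=np.radians(q[2]);r,s=fit(p,q,z);print(n,r[:2],np.degrees(r[2]),s);im=draw(p,r,z,im)
cv2.imwrite('pics/f1.png',cv2.resize(im[...,::-1],None,fx=1.25,fy=1.25))
E
```

```text
bot [525.01115358  44.8156925 ] 166.12254820959532 -0.5338241546540035
deep [ 519.75616131 -267.27007275] -159.7157727562404 -0.502763418109527
shal [526.38919391 281.48973005] -156.77859221897188 -0.7785713317885152
```

View pics/f1.png

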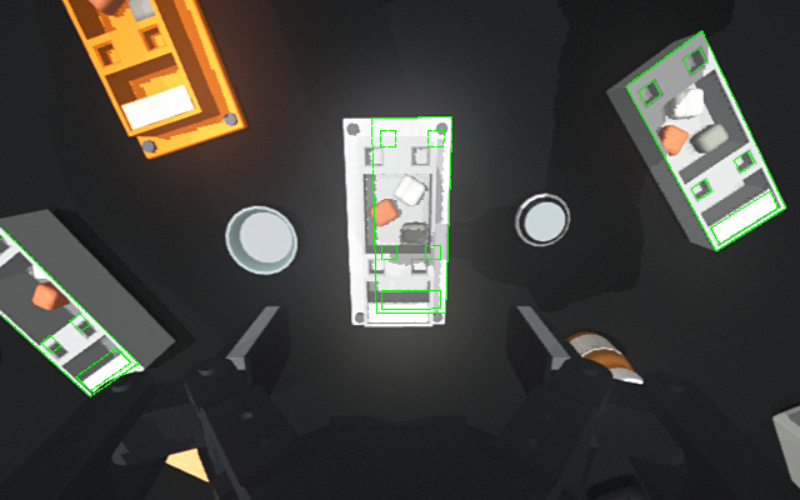

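The shallow and deep fits lie on their trays, but the bottom fit slipped onto the plate edge. I'll refit it, seeded from the socket pixels and without the outer rim.

```bash
sed -i 's/def pts(rimz):/def pts(rimz,outer=True):/; s/; rect(0,0,160,60)/\n    if outer: rect(0,0,160,60)/; s/def fit(p,q0,rimz,base=0):/def fit(p,q0,rimz,outer=True,levels=((4,12),(2,5),(1.,2))):/; s/P=pts(rimz);g/P=pts(rimz,outer);g/; s/for sg,span in.*/for sg,span in levels:/' fit.py
python3 - <<'E'
from fit import *
import pickle;p=pickle.load(open('w1.pkl','rb'));im=p['img'].copy()
w=np.array([px2w(p,np.array(u)/1.25,40)[:2] for u in[(374,156),(421,156),(376,266),(419,266)]])
a=(w[0]+w[1])/2-(w[2]+w[3])/2;yaw=np.arctan2(a[1],a[0]);c=w.mean(0)-20*np.array([np.cos(yaw),np.sin(yaw)])
print('clicked',c,np.degrees(yaw),np.hypot(*a))
for o in(0,1):
  r,s=fit(p,np.array([*c,yaw]),40,o,((1.5,3),(1.,1.5)));print(r[:2],np.degrees(r[2]),s)
im=draw(p,r,40)
cv2.imwrite('pics/f2.png',cv2.resize(im[80:270,260:380,::-1],None,fx=3,fy=3))
E
```

```text
clicked [534.828974    31.12856761] 165.82544400810372 89.14998335093354
[534.06592502  30.36339439] 166.58896815846407 -0.5797564097884809
[535.43956302  35.12016548] 166.94233097380496 -0.5097197074407732
```

View pics/f2.png

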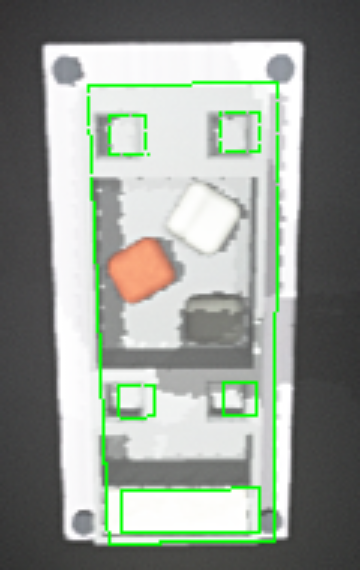

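The outer-rim variant is off. The sockets-only fit agrees with the seed to about 1 mm. I'll add the plate outline (z=10) for robustness.

Run:
```python
import fit as F
from fit import *
import pickle;p=pickle.load(open('w1.pkl','rb'))
base=F.pts
pl=[]
for s in np.linspace(-.5,.5,190):
    pl+=[(s*190,-45,10),(s*190,45,10)]
for s in np.linspace(-.5,.5,90): pl+=[(-95,s*90,10),(95,s*90,10)]
pl=np.array(pl)
q0=np.array([534.5,30.8,np.radians(166.2)])
for n,fn in(('plate',lambda z,o=0:pl),('sock+label',lambda z,o=0:base(z,0)),('sock',lambda z,o=0:base(z,0)[:192]),('all',lambda z,o=0:np.vstack([pl[::2],base(z,0)]))):
    F.pts=fn;r,s=fit(p,q0,40,0,((1.5,3),(1.,1.5)));print(n,r[:2],np.degrees(r[2]),s)
im=draw(p,r,40)
cv2.imwrite('pics/f3.png',cv2.resize(im[80:270,260:380,::-1],None,fx=3,fy=3))
```

```text
plate [535.41306665  30.72587393] 166.19897809178002 -0.9927171468090247
sock+label [534.06520577  30.35784541] 166.59061440688583 -0.5797521984238755
sock [535.65865254  29.57711348] 166.1933013988127 -0.5671131608317701
all [534.60226146  30.40567603] 166.4635828300137 -0.703076456775103
```

View pics/f3.png

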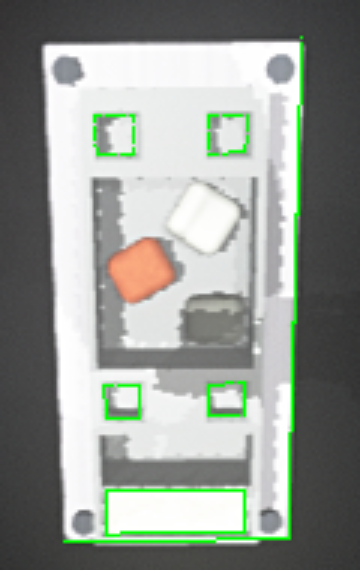

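The overlay now sits on all sockets and the label, so the bottom tray is at about (535.1, 30.5), yaw 166.2°. Next I'll go over the deep tray.

Emit:
step_arm(
  series=[
    [[0, 0, 0, -0.065, -0.273, 0, 0], [0, 0, 0, -0.065, -0.273, 0, 0], [0, 0, 0, -0.065, -0.273, 0, 0], [0, 0, 0, -0.065, -0.273, 0, 0], [0, 0, 0, -0.065, -0.273, 0, 0], [0, 0, 0, -0.065, -0.273, 0, 0], [0, 0, 0, -0.065, -0.273, 0, 0], [0, 0, 0.19, 0, 0, 0, 0], [0, 0, 0.19, 0, 0, 0, 0], [0, 0, 0.19, 0, 0, 0, 0], [0, 0, 0.19, 0, 0, 0, 0], [0, 0, 0.19, 0, 0, 0, 0]],
  ],
)

```text
clock: 3.5
eef_pos: [526.3, -261.2, 187.5]
tool_rot: [3.14, 0.001, 2.144]
force: [-0.2, -0.4, -0.9]
width: 85.4
gripper_force: 0.0
```

Emit:
step_arm(
  series=[
    [[0, 0, 0.19, 0, 0, 0, 0], [0, 0, 0.19, 0, 0, 0, 0], [0, 0, 0.19, 0, 0, 0, 0], [0, 0, 0.19, 0, 0, 0, 0], [0, 0, 0.19, 0, 0, 0, 0], [0, 0, 0.19, 0, 0, 0, 0], [0, 0, 0.19, 0, 0, 0, 0], [0, 0, 0.19, 0, 0, 0, 0], [0, 0, 0.19, 0, 0, 0, 0], [0, 0, 0.19, 0, 0, 0, 0], [0, 0, 0.19, 0, 0, 0, 0], [0, 0, 0.19, 0, 0, 0, 0]],
  ],
)

```text
clock: 4.7
eef_pos: [526.5, -260.9, 187.4]
tool_rot: [3.141, -0.002, 0.355]
force: [-0.6, -0.1, -0.3]
width: 85.7
gripper_force: 0.0
```

Emit:
step_arm(
  series=[
    [[0, 0, 0, 0, 0, 0, 0], [0, 0, 0, 0, 0, 0, 0]],
  ],
)

```text
clock: 4.9
eef_pos: [525.9, -261.4, 186.8]
tool_rot: [3.141, -0.001, 0.364]
force: [-0.2, -0.1, 0.4]
width: 85.2
gripper_force: 0.0
```

```bash
cat >> fit.py <<'E'
def go(target,yaw_deg):
    st=ctrl.read_state();T=Ro.from_euler('xyz',st['tool_rot']).as_matrix();e=st['eef_pos']
    G=(Ro.from_euler('z',yaw_deg,degrees=True)*Ro.from_euler('x',180,degrees=True))
    rv=(Ro.from_matrix(T).inv()*G).as_rotvec(degrees=True)
    print('eef',np.round(e,1),'rot',np.round(np.degrees(st['tool_rot']),2),'| turn/45',np.round(rv/45,3),'shift/150',np.round(T.T@(np.array(target)-e)/150,3),'q',np.round(st['qpos'],2),'w',round(st['width'],1))
E
python3 - <<'E'
from fit import *
p=ctrl.get_image('wrist')
q=np.array([521,-265,np.radians(-159.7)])
r,s=fit(p,q,54);print(r[:2],np.degrees(r[2]),s)
r2,s=fit(p,r,54,0,((1.,1.5),));print(r2[:2],np.degrees(r2[2]),s)
save({'img':draw(p,r,54)},'f4.png',s=1.25)
go([r[0],r[1],190],np.degrees(r[2])+180)
E
```

```text
[ 527.03279455 -266.20824794] -159.28586744826688 -0.8650027720240374
[ 527.12023323 -266.40685066] -159.18046344758298 -0.651731062575711
eef [ 525.7 -261.6  186.8] rot [ 1.7999e+02 -6.0000e-02  2.0800e+01] | turn/45 [ 0.    -0.001  0.002] shift/150 [-0.003  0.032 -0.022] q [-0.04  0.71  0.76  1.76 -0.6   0.92 -0.23] w 85.2
```

View pics/f4.png

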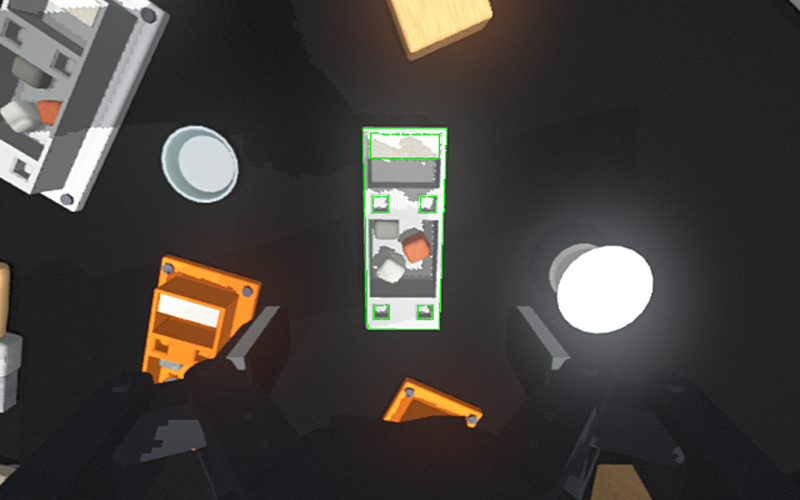

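The fit lies exactly on the deep tray: sockets at (380,203), (428,203), (381,311) and (425,311), label at top. I'll descend and grip.

Emit:
step_arm(
  series=[
    [[0, 0, 0, -0.003, 0.032, 0.2, 0], [0, 0, 0, 0, 0, 0.25, 0], [0, 0, 0, 0, 0, 0.25, 0], [0, 0, 0, 0, 0, 0.25, 0], [0, 0, 0, 0, 0, 0.13, 0], [0, 0, 0, 0, 0, 0.07, 0], [0, 0, 0, 0, 0, 0, 0], [0, 0, 0, 0, 0, 0, 0]],
  ],
)

```text
clock: 5.75
eef_pos: [527.0, -267.6, 14.8]
tool_rot: [3.14, -0.001, 0.36]
force: [-0.1, 0.4, 0.5]
width: 85.5
gripper_force: 0.0
```

Emit:
step_arm(
  series=[
    [[0, 0, 0, 0, 0, 0, 1], [0, 0, 0, 0, 0, 0, 1], [0, 0, 0, 0, 0, 0, 1], [0, 0, 0, 0, 0, 0, 1], [0, 0, 0, 0, 0, 0, 1], [0, 0, 0, 0, 0, 0, 1], [0, 0, 0, 0, 0, 0, 1], [0, 0, 0, 0, 0, 0, 1]],
  ],
)

```text
clock: 6.55
eef_pos: [527.2, -267.0, 15.2]
tool_rot: [3.141, -0.002, 0.36]
force: [-0.6, 1.7, 5.9]
width: 59.3
gripper_force: 64.4
```

Run:
```python
from fit import *
s=ctrl.read_state();print(s['force'],s['gripper_force'])
p=ctrl.get_image('wrist');r,sc=fit(p,np.array([527,-266.3,np.radians(-159.25)]),54,1,((2,3),(1.,1.5)));print(r[:2],np.degrees(r[2]),sc)
T=Ro.from_euler('xyz',s['tool_rot']).as_matrix();print('tray in tool',T.T@(np.array([r[0],r[1],54])-s['eef_pos']))
go([527,-266.3,14],20.75)
```

```text
[-0.5705625   1.67618779  5.94915611] 64.37597036361694
[ 527.64636758 -267.07630493] -159.74376836982702 -0.4962338838273356
tray in tool [  0.45693917   0.29877858 -38.78008913]
eef [ 527.2 -267.    15.2] rot [ 1.7996e+02 -1.0000e-01  2.0600e+01] | turn/45 [ 0.001 -0.002 -0.003] shift/150 [ 0.001 -0.005  0.008] q [ 0.09  0.93  0.54  1.84 -0.81  0.61 -0.06] w 59.0
```

Gripped at 59 mm and centred. Now I'll lift, carry and turn.

Emit:
step_arm(
  series=[
    [[0, 0, 0, 0, 0, -0.05, 1], [0, 0, 0, 0, 0, -0.15, 1], [0, 0, 0, 0, 0, -0.25, 1], [0, 0, 0, 0, 0, -0.25, 1], [0, 0, 0, 0, 0, -0.25, 1], [0, 0, 0, 0.046, -0.136, -0.05, 1], [0, 0, 0, 0.091, -0.273, 0, 1], [0, 0, 0, 0.091, -0.273, 0, 1], [0, 0, 0, 0.091, -0.273, 0, 1], [0, 0, 0, 0.091, -0.273, 0, 1], [0, 0, 0, 0.091, -0.273, 0, 1], [0, 0, 0, 0.091, -0.273, 0, 1]],
  ],
)

```text
clock: 7.8
eef_pos: [515.0, 15.3, 163.9]
tool_rot: [-3.141, 0.001, 0.359]
force: [1.0, 0.1, -5.8]
width: 59.5
gripper_force: 66.9
```

Emit:
step_arm(
  series=[
    [[0, 0, 0, 0.046, -0.136, 0, 1], [0, 0, -0.08, 0, 0, 0, 1], [0, 0, -0.19, 0, 0, 0, 1], [0, 0, -0.19, 0, 0, 0, 1], [0, 0, -0.19, 0, 0, 0, 1], [0, 0, -0.19, 0, 0, 0, 1], [0, 0, -0.19, 0, 0, 0, 1], [0, 0, -0.19, 0, 0, 0, 1], [0, 0, -0.19, 0, 0, 0, 1], [0, 0, -0.19, 0, 0, 0, 1], [0, 0, -0.19, 0, 0, 0, 1], [0, 0, -0.19, 0, 0, 0, 1]],
  ],
)

```text
clock: 9.0
eef_pos: [514.5, 34.5, 163.9]
tool_rot: [-3.14, 0.0, 1.92]
force: [0.5, -0.6, -5.6]
width: 59.3
gripper_force: 67.0
```

Emit:
step_arm(
  series=[
    [[0, 0, -0.19, 0, 0, 0, 1], [0, 0, -0.19, 0, 0, 0, 1], [0, 0, -0.19, 0, 0, 0, 1], [0, 0, -0.19, 0, 0, 0, 1], [0, 0, -0.19, 0, 0, 0, 1], [0, 0, -0.19, 0, 0, 0, 1], [0, 0, -0.1, 0, 0, 0, 1], [0, 0, 0, 0, 0, 0, 1], [0, 0, 0, 0, 0, 0, 1], [0, 0, 0, 0, 0, 0, 1]],
  ],
)

```text
clock: 10.0
eef_pos: [515.0, 34.6, 163.8]
tool_rot: [-3.141, -0.0, 2.886]
force: [-0.2, 0.1, -6.2]
width: 59.1
gripper_force: 67.0
```

Run:
```python
from fit import *
s=ctrl.read_state();print(s['force'],s['torque'],s['gripper_force'])
go([515.7,35.2,60],166.2)
p=ctrl.get_image('wrist');save(p,'h1.png',s=1.25)
T=Ro.from_euler('xyz',s['tool_rot']).as_matrix()
z=s['eef_pos'][2]-15.2+54
q0=np.array([s['eef_pos'][0],s['eef_pos'][1],s['tool_rot'][2]-np.pi]);r,sc=fit(p,q0,z,1,((2,3),(1.,1.5)))
print(r[:2],np.degrees(r[2]),sc,T.T@(np.array([r[0],r[1],z])-s['eef_pos']))
```

```text
[-0.21304042  0.0685587  -6.18735076] [-0.00253859 -0.00856189  0.00130537] 66.95812582969666
eef [515.   34.6 163.8] rot [-1.7997e+02 -1.0000e-02  1.6538e+02] | turn/45 [-0.001 -0.    -0.018] shift/150 [-0.003  0.005  0.692] q [-0.16  0.53  0.06  1.96 -0.05  0.65  1.24] w 59.1
[515.04264963  34.50845767] -14.451170942179985 -0.44129911359500035 [-2.72060620e-02 -1.29101227e-01 -3.87999448e+01]
```

View pics/h1.png

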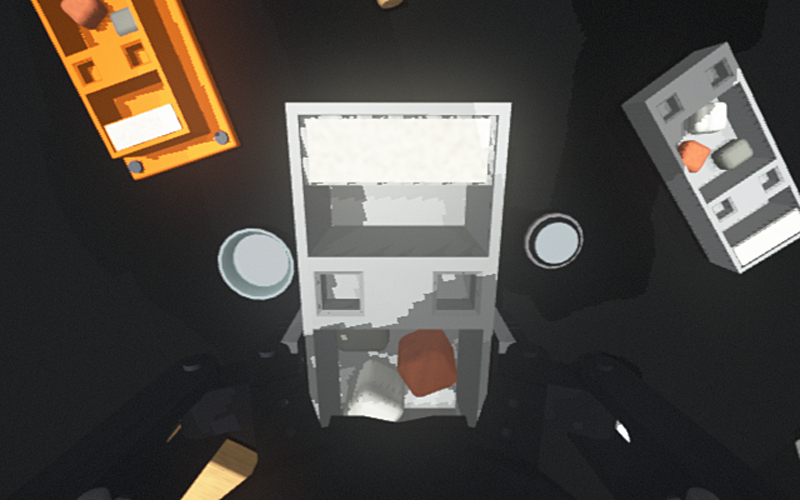

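The tray is held level and centred, with the label at the robot end and sockets at (340,292) and (457,292). I'll descend to just above the sockets.

Emit:
step_arm(
  series=[
    [[0, 0, -0.018, -0.003, 0.005, 0.08, 1], [0, 0, 0, 0, 0, 0.2, 1], [0, 0, 0, 0, 0, 0.2, 1], [0, 0, 0, 0, 0, 0.12, 1], [0, 0, 0, 0, 0, 0.07, 1], [0, 0, 0, 0, 0, 0, 1], [0, 0, 0, 0, 0, 0, 1], [0, 0, 0, 0, 0, 0, 1]],
  ],
)

```text
clock: 10.85
eef_pos: [516.8, 35.5, 64.2]
tool_rot: [3.141, 0.002, 2.902]
force: [-0.3, -0.9, -6.1]
width: 59.4
gripper_force: 66.7
```

Run:
```python
from fit import *
for i in range(3): go([515.7,35.2,47.2],166.2); ctrl.get_image('wrist')
print(ctrl.read_state()['force'])
```

```text
eef [516.8  35.5  64.2] rot [1.7996e+02 1.2000e-01 1.6628e+02] | turn/45 [0.001 0.003 0.002] shift/150 [ 0.007 -0.004  0.113] q [-0.15  0.7   0.04  2.02 -0.06  0.42  1.26] w 59.4
eef [516.8  35.5  64.3] rot [1.7996e+02 1.2000e-01 1.6628e+02] | turn/45 [0.001 0.003 0.002] shift/150 [ 0.007 -0.004  0.114] q [-0.15  0.7   0.04  2.02 -0.06  0.42  1.26] w 59.3
eef [516.7  35.5  64.2] rot [1.7996e+02 1.1000e-01 1.6628e+02] | turn/45 [0.001 0.002 0.002] shift/150 [ 0.006 -0.004  0.114] q [-0.15  0.7   0.04  2.02 -0.06  0.42  1.26] w 59.1
[-0.50836176 -0.55708656 -5.90540807]
```

Emit:
step_arm(
  series=[
    [[0, 0, 0, 0.007, -0.004, 0.02, 1], [0, 0, 0, 0, 0, 0.02, 1], [0, 0, 0, 0, 0, 0.02, 1], [0, 0, 0, 0, 0, 0.013, 1], [0, 0, 0, 0, 0, 0, 1]],
  ],
)

```text
clock: 11.5
eef_pos: [514.5, 35.1, 51.9]
tool_rot: [-3.141, -0.001, 2.902]
force: [-0.3, -0.6, -5.3]
width: 59.5
gripper_force: 66.8
```

Emit:
step_arm(
  series=[
    [[0, 0, 0, 0, 0, 0.01, 1], [0, 0, 0, 0, 0, 0.01, 1], [0, 0, 0, 0, 0, 0, 1]],
  ],
)

```text
clock: 11.8
eef_pos: [514.6, 35.1, 49.2]
tool_rot: [-3.142, -0.0, 2.902]
force: [0.3, -0.4, -5.1]
width: 59.6
gripper_force: 66.8
```

Emit:
step_arm(
  series=[
    [[0, 0, 0, 0, 0, 0.008, 1], [0, 0, 0, 0, 0, 0.005, 1], [0, 0, 0, 0, 0, 0, 1]],
  ],
)

```text
clock: 12.1
eef_pos: [514.8, 35.1, 47.4]
tool_rot: [3.142, 0.0, 2.902]
force: [0.2, 0.0, -5.2]
width: 59.4
gripper_force: 67.1
```

Emit:
step_arm(
  series=[
    [[0, 0, 0, 0, 0, 0.006, 1], [0, 0, 0, 0, 0, 0.003, 1], [0, 0, 0, 0, 0, 0, 1]],
  ],
)

```text
clock: 12.4
eef_pos: [514.8, 35.1, 47.3]
tool_rot: [3.141, 0.0, 2.902]
force: [-3.0, -0.6, 9.1]
width: 59.5
gripper_force: 68.8
```

Contact at the expected seated height (47.3). I'll release and rise.

Emit:
step_arm(
  series=[
    [[0, 0, 0, 0, 0, 0, 0.5], [0, 0, 0, 0, 0, 0, 0], [0, 0, 0, 0, 0, 0, 0], [0, 0, 0, 0, 0, 0, 0], [0, 0, 0, 0, 0, 0, 0], [0, 0, 0, 0, 0, 0, 0], [0, 0, 0, 0, 0, -0.1, 0], [0, 0, 0, 0, 0, -0.2, 0], [0, 0, 0, 0, 0, -0.25, 0], [0, 0, 0, 0, 0, -0.25, 0], [0, 0, 0, 0, 0, -0.25, 0], [0, 0, 0, 0, 0, 0, 0]],
  ],
)

```text
clock: 13.6
eef_pos: [518.0, 35.3, 208.2]
tool_rot: [3.138, 0.009, 2.902]
force: [0.3, 0.1, 0.2]
width: 85.1
gripper_force: 0.0
```

Run:
```python
from fit import *
p=ctrl.get_image('wrist')
r,s=fit(p,np.array([515,35,np.radians(-13.8)]),86,1,((2,4),(1.,1.5)));print('deep',r[:2],np.degrees(r[2]),s)
c=r[:2]+20*np.array([np.cos(r[2]),np.sin(r[2])]);print('deep seat',c)
go([526,282,205],203.2)
```

```text
deep [516.33828227  39.11636336] -14.034215157635549 -0.7038319837747049
deep seat [535.74130398  34.26633774]
eef [516.4  35.3 205.9] rot [179.89   0.3  166.28] | turn/45 [ 0.     0.007 -0.82 ] shift/150 [0.328 1.613 0.007] q [-0.17  0.47  0.06  1.92 -0.04  0.75  1.25] w 85.1
```

Run:
```python
from fit import *
p=ctrl.get_image('wrist')
for q in([515,35],[514,33],[517,38]):
  for z in(83,86,89):
    for o in(0,1):
      r,s=fit(p,np.array([*q,np.radians(-13.8)]),z,o,((1.5,2),(.8,1)));print(q,z,o,r[:2].round(2),np.degrees(r[2]).round(2),round(s,3))
```

```text
[515, 35] 83 0 [515.23  33.94] -14.05 -0.589
[515, 35] 83 1 [514.8   31.62] -13.73 -0.681
[515, 35] 86 0 [515.07  34.22] -14.02 -0.592
[515, 35] 86 1 [516.25  39.13] -14.09 -0.701
[515, 35] 89 0 [511.73  35.1 ] -13.78 -0.535
[515, 35] 89 1 [515.67  39.3 ] -13.79 -0.698
[514, 33] 83 0 [509.99  35.3 ] -14.08 -0.554
[514, 33] 83 1 [514.8   31.64] -13.73 -0.681
[514, 33] 86 0 [509.94  35.44] -14.07 -0.494
[514, 33] 86 1 [514.52  31.67] -12.82 -0.703
[514, 33] 89 0 [511.73  35.11] -13.78 -0.535
[514, 33] 89 1 [513.76  31.88] -13.0 -0.671
[517, 38] 83 0 [515.23  33.93] -14.05 -0.589
[517, 38] 83 1 [516.94  40.37] -13.73 -0.672
[517, 38] 86 0 [515.07  34.23] -14.0 -0.592
[517, 38] 86 1 [516.26  39.13] -14.09 -0.701
[517, 38] 89 0 [514.95  34.32] -13.78 -0.562
[517, 38] 89 1 [515.67  39.31] -13.79 -0.698
```

Sockets-only gives (515.1, 34.2) at -14.0°. That agrees with the release pose, so the deep tray is seated. Next is the shallow tray.

Emit:
step_arm(
  series=[
    [[0, 0, 0, 0.055, 0.269, 0, 0], [0, 0, 0, 0.055, 0.269, 0, 0], [0, 0, 0, 0.055, 0.269, 0, 0], [0, 0, 0, 0.055, 0.269, 0, 0], [0, 0, 0, 0.055, 0.269, 0, 0], [0, 0, 0, 0.055, 0.269, 0, 0], [0, 0, -0.16, 0, 0, 0.05, 0], [0, 0, -0.16, 0, 0, 0.05, 0], [0, 0, -0.16, 0, 0, 0, 0], [0, 0, -0.17, 0, 0, 0, 0], [0, 0, -0.17, 0, 0, 0, 0], [0, 0, 0, 0, 0, 0, 0]],
  ],
)

```text
clock: 14.9
eef_pos: [523.0, 281.4, 186.5]
tool_rot: [3.141, -0.004, -2.737]
force: [-0.1, 0.2, 0.4]
width: 85.4
gripper_force: 0.0
```

Emit:
step_arm(
  series=[
    [[0, 0, 0, 0, 0, 0, 0], [0, 0, 0, 0, 0, 0, 0]],
  ],
)

```text
clock: 15.1
eef_pos: [523.7, 281.8, 187.8]
tool_rot: [-3.141, -0.001, -2.739]
force: [-0.9, -0.6, -0.7]
width: 85.3
gripper_force: 0.0
```

Run:
```python
from fit import *
p=ctrl.get_image('wrist')
for o,q in((1,[526,282]),(1,[528,284]),(0,[526,282])):
  r,s=fit(p,np.array([*q,np.radians(-156.8)]),36,o,((2,3),(1.,1.5)));print(o,r[:2],np.degrees(r[2]),s)
  if o and q[0]==526: k=r
go([k[0],k[1],3],np.degrees(k[2])+360)
```

```text
1 [526.21153801 281.54728341] -156.4207285346545 -0.8611552965133205
1 [526.21325566 281.54336999] -156.41738140514104 -0.8611625817082443
0 [526.85067399 279.70208784] -154.65435392804673 -0.5965028194440234
eef [523.8 281.9 188. ] rot [-1.7999e+02 -5.0000e-02 -1.5692e+02] | turn/45 [-0.    -0.001 -0.011] shift/150 [-0.015 -0.008  1.234] q [-0.47  0.6  -0.12  1.72  0.09  0.83  1.35] w 85.4
```

Emit:
step_arm(
  series=[
    [[0, 0, -0.011, -0.015, -0.008, 0.2, 0], [0, 0, 0, 0, 0, 0.25, 0], [0, 0, 0, 0, 0, 0.25, 0], [0, 0, 0, 0, 0, 0.25, 0], [0, 0, 0, 0, 0, 0.15, 0], [0, 0, 0, 0, 0, 0.07, 0], [0, 0, 0, 0, 0, 0.05, 0], [0, 0, 0, 0, 0, 0, 0], [0, 0, 0, 0, 0, 0, 0]],
  ],
)

```text
clock: 16.05
eef_pos: [527.4, 282.3, 6.6]
tool_rot: [3.141, 0.002, -2.729]
force: [0.6, 0.2, 0.7]
width: 85.6
gripper_force: 0.0
```

Emit:
step_arm(
  series=[
    [[0, 0, 0, 0, 0, 0, 1], [0, 0, 0, 0, 0, 0, 1], [0, 0, 0, 0, 0, 0, 1], [0, 0, 0, 0, 0, 0, 1], [0, 0, 0, 0, 0, 0, 1], [0, 0, 0, 0, 0, 0, 1], [0, 0, 0, 0, 0, 0, 1], [0, 0, 0, 0, 0, 0, 1]],
  ],
)

```text
clock: 16.85
eef_pos: [527.6, 282.1, 7.0]
tool_rot: [3.142, 0.002, -2.729]
force: [-0.9, -0.5, 4.6]
width: 58.8
gripper_force: 63.9
```

Run:
```python
from fit import *
s=ctrl.read_state();print(s['force'],s['gripper_force'])
p=ctrl.get_image('wrist')
T=Ro.from_euler('xyz',s['tool_rot']).as_matrix()
for o in(0,1):
  r,sc=fit(p,np.array([526.2,281.5,np.radians(-156.4)]),36,o,((2,3),(1.,1.5)));print(r[:2],np.degrees(r[2]),sc,T.T@(np.array([r[0],r[1],36])-s['eef_pos']))
go([526.2,281.5,150],203.6)
```

```text
[-0.9084446  -0.47917723  4.56512281] 63.945744037628174
[526.15339796 280.97572767] -156.85837123438807 -0.2771219101025647 [  1.70211821  -0.48044377 -28.99798908]
[527.22851022 281.6150784 ] -156.69096697563177 -0.4509195640859854 [  0.46080813  -0.32624705 -28.99509828]
eef [527.5 282.1   7. ] rot [ 1.8000e+02  1.3000e-01 -1.5634e+02] | turn/45 [0.    0.003 0.001] shift/150 [ 0.008 -0.    -0.953] q [-0.49  0.87 -0.08  1.81  0.14  0.47  1.32] w 58.9
```

Shallow tray gripped. I'll lift, carry and turn.

Emit:
step_arm(
  series=[
    [[0, 0, 0, 0, 0, -0.05, 1], [0, 0, 0, 0, 0, -0.15, 1], [0, 0, 0, 0, 0, -0.25, 1], [0, 0, 0, 0, 0, -0.25, 1], [0, 0, 0, 0, 0, -0.25, 1], [0, 0, 0, 0.052, -0.13, -0.1, 1], [0, 0, 0, 0.1045, -0.261, 0, 1], [0, 0, 0, 0.1045, -0.261, 0, 1], [0, 0, 0, 0.1045, -0.261, 0, 1], [0, 0, 0, 0.1045, -0.261, 0, 1], [0, 0, 0, 0.1045, -0.261, 0, 1], [0, 0, 0, 0.052, -0.13, 0, 1]],
  ],
)

```text
clock: 18.1
eef_pos: [533.8, 23.7, 163.2]
tool_rot: [-3.139, -0.002, -2.734]
force: [0.8, 0.3, -3.5]
width: 59.1
gripper_force: 65.8
```

Emit:
step_arm(
  series=[
    [[0, 0, 0.135, 0, 0, 0, 1], [0, 0, 0.14, 0, 0, 0, 1], [0, 0, 0.14, 0, 0, 0, 1], [0, 0, 0.14, 0, 0, 0, 1], [0, 0, 0.14, 0, 0, 0, 1], [0, 0, 0.14, 0, 0, 0, 1], [0, 0, 0, 0, 0, 0, 1], [0, 0, 0, 0, 0, 0, 1]],
  ],
)

```text
clock: 18.9
eef_pos: [534.4, 29.2, 163.1]
tool_rot: [-3.141, -0.0, 2.902]
force: [-0.6, 0.5, -3.1]
width: 59.1
gripper_force: 65.9
```

Run:
```python
from fit import *
s=ctrl.read_state();print(s['force'],s['torque'],s['gripper_force'])
p=ctrl.get_image('wrist')
T=Ro.from_euler('xyz',s['tool_rot']).as_matrix();z=s['eef_pos'][2]+29
for o in(0,1):
 for d in(0,2):
  r,sc=fit(p,np.array([s['eef_pos'][0]+d,s['eef_pos'][1],s['tool_rot'][2]]),z,o,((2,3),(1.,1.5)));print(o,r[:2],np.degrees(r[2]),sc,T.T@(np.array([r[0],r[1],z])-s['eef_pos']))
go([535.4,29.5,100],166.1)
```

```text
[-0.57888668  0.51286593 -3.1217157 ] [-0.03397622  0.00800041  0.01034271] 65.87467074394226
0 [532.72725445  28.79584354] 166.61590468109426 -0.2787498291288961 [  1.55731061  -0.84138663 -28.99922911]
0 [532.7390102   28.81050256] 166.6375190365677 -0.27869268761805327 [  1.54937059  -0.82435606 -28.99923476]
1 [534.22194792  29.20928549] 166.20475040551176 -0.3729096109451747 [  0.20348146  -0.08495488 -28.99990511]
1 [534.23301093  29.20537521] 166.20661610289102 -0.37288403463419906 [  0.19180645  -0.08612727 -28.99990991]
eef [534.5  29.2 163.1] rot [ 1.8000e+02 -2.0000e-02  1.6624e+02] | turn/45 [ 0.    -0.     0.003] shift/150 [-0.005  0.003  0.421] q [-0.14  0.56  0.04  1.91 -0.04  0.68  1.26] w 58.6
```

Emit:
step_arm(
  series=[
    [[0, 0, 0.003, -0.005, 0.003, 0.08, 1], [0, 0, 0, 0, 0, 0.15, 1], [0, 0, 0, 0, 0, 0.12, 1], [0, 0, 0, 0, 0, 0.05, 1], [0, 0, 0, 0, 0, 0, 1], [0, 0, 0, 0, 0, 0, 1], [0, 0, 0, 0, 0, 0, 1]],
  ],
)

```text
clock: 19.65
eef_pos: [536.4, 29.4, 103.8]
tool_rot: [3.141, 0.002, 2.897]
force: [-0.1, -0.6, -3.9]
width: 59.0
gripper_force: 65.8
```

Run:
```python
from fit import *
go([535.2,29.6,85],166.1)
```

```text
eef [536.4  29.4 103.8] rot [1.7996e+02 9.0000e-02 1.6597e+02] | turn/45 [ 0.001  0.002 -0.003] shift/150 [ 0.008 -0.001  0.125] q [-0.13  0.65  0.04  1.95 -0.04  0.54  1.26] w 59.0
```

Emit:
step_arm(
  series=[
    [[0, 0, -0.003, 0.004, 0, 0.02, 1], [0, 0, 0, 0, 0, 0.02, 1], [0, 0, 0, 0, 0, 0.02, 1], [0, 0, 0, 0, 0, 0.015, 1], [0, 0, 0, 0, 0, 0, 1]],
  ],
)

```text
clock: 20.15
eef_pos: [534.8, 29.5, 91.4]
tool_rot: [-3.141, -0.001, 2.899]
force: [-1.2, -0.1, -3.4]
width: 59.0
gripper_force: 65.8
```

Emit:
step_arm(
  series=[
    [[0, 0, 0, 0, 0, 0.01, 1], [0, 0, 0, 0, 0, 0.008, 1], [0, 0, 0, 0, 0, 0, 1]],
  ],
)

```text
clock: 20.45
eef_pos: [535.0, 29.5, 88.9]
tool_rot: [-3.142, -0.0, 2.899]
force: [0.1, 0.0, -3.1]
width: 58.9
gripper_force: 65.8
```

Pins are in with no contact force. I'll continue down.

Emit:
step_arm(
  series=[
    [[0, 0, 0, 0, 0, 0.01, 1], [0, 0, 0, 0, 0, 0.008, 1], [0, 0, 0, 0, 0, 0, 1]],
  ],
)

```text
clock: 20.75
eef_pos: [534.9, 29.5, 86.2]
tool_rot: [-3.142, -0.0, 2.899]
force: [0.3, -0.2, -4.0]
width: 59.1
gripper_force: 65.8
```

Emit:
step_arm(
  series=[
    [[0, 0, 0, 0, 0, 0.006, 1], [0, 0, 0, 0, 0, 0.002, 1], [0, 0, 0, 0, 0, 0, 1]],
  ],
)

```text
clock: 21.05
eef_pos: [535.0, 29.5, 85.2]
tool_rot: [3.142, -0.0, 2.899]
force: [-1.1, -0.0, -3.5]
width: 58.7
gripper_force: 65.9
```

Emit:
step_arm(
  series=[
    [[0, 0, 0, 0, 0, 0.005, 1], [0, 0, 0, 0, 0, 0.002, 1], [0, 0, 0, 0, 0, 0, 1]],
  ],
)

```text
clock: 21.35
eef_pos: [535.1, 29.5, 85.1]
tool_rot: [3.141, 0.0, 2.899]
force: [-1.8, 0.1, 6.2]
width: 58.9
gripper_force: 67.2
```

Seated at 85.1, where 85.0 was expected. I'll release, rise and check.

Emit:
step_arm(
  series=[
    [[0, 0, 0, 0, 0, 0, 0.5], [0, 0, 0, 0, 0, 0, 0], [0, 0, 0, 0, 0, 0, 0], [0, 0, 0, 0, 0, 0, 0], [0, 0, 0, 0, 0, 0, 0], [0, 0, 0, 0, 0, 0, 0], [0, 0, 0, 0, 0, -0.1, 0], [0, 0, 0, 0, 0, -0.2, 0], [0, 0, 0, 0, 0, -0.25, 0], [0, 0, 0, 0, 0, -0.25, 0], [0, 0, 0, 0, 0, -0.15, 0], [0, 0, 0, 0, 0, 0, 0]],
  ],
)

```text
clock: 22.55
eef_pos: [537.4, 29.7, 230.0]
tool_rot: [3.139, 0.007, 2.899]
force: [1.3, -0.0, 0.4]
width: 85.4
gripper_force: 0.0
```

Run:
```python
from fit import *
s=ctrl.get_image('scene');w=ctrl.get_image('wrist')
a=cv2.resize(s['img'][150:310,220:460],(750,500)[::1],interpolation=cv2.INTER_CUBIC)[:, :]
a=cv2.resize(a,(450,300));b=cv2.resize(w['img'],(450,281))
cv2.imwrite('pics/end.png',np.vstack([a,b])[...,::-1])
r,sc=fit(w,np.array([534.5,29.8,np.radians(166.1)]),114,0,((1.5,2),(.8,1)));print(r[:2],np.degrees(r[2]),sc)
```

```text
[534.1806076   30.93648566] 167.95539834865798 -0.6565491703358066
```

View pics/end.png

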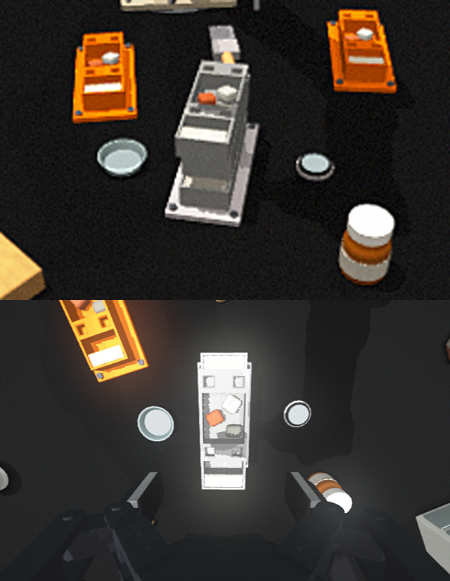

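The stack zigzags and sits flat. The bottom label shows at (205,190), the shallow label at (205,135) above it, and the deep label at the robot end, at (224,360) in the wrist view. The bystanders are undisturbed, so I'm handing in.

```bash
python3 -c "
from cell import ctrl
print(ctrl.finish_job())"
```

```text
the job is handed in; nothing more can be done
None
```

The job is handed in at about 23 s of the 64 s allowed: the deep tray, then the shallow tray, were set down on the bottom tray, each at its expected seated height, with all label cards in view and the nearby bench items undisturbed in the last pictures; no verdict was returned.

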